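# Click the shelf stop home and park the key bowl against it

### The job

Push the sliding stop along its rail, towards the bowl, until it clicks into the notch of the catch beside the rail. Then push the grey bowl along the shelf until it rests against the steel plate of the stop, leaving the stop clicked in its notch. Only push with the fingers: do not lift or tip the bowl, and leave the umbrella frame, the key and the bamboo case where they are.

Things in the scene. Friction and masses are not known exactly. Their poses are not given: they have to be found in the camera images.
- rail: Low steel rail fixed to the shelf, 30 mm wide, 400 long, 16 high, black end blocks 44 x 18 x 26 mm high. Origin: centre of its underside, on the shelf. Its y axis runs along it from the stop's starting end towards the bowl's end; its -x side looks to the robot. Place and yaw vary.
- stop (a joint): Stop's position along the rail's y, m: 0 at the rail's middle, range -0.16 to 0.16, growing towards the bowl. Starts negative, short of the catch. Sliding takes about 1 N, riding over either ridge of the catch 6 to 8 N; past a ridge's crest the resistance drops and the sprung ball draws the stop into the notch by itself (from about 6 mm away), where it has about 1.5 mm play each way.
- stop_face (a point): On the stop's upright steel plate: middle of its face towards the bowl (+y), 4 mm above the shelf, 90 mm from the rail's centre line on the robot's side; axes as the rail's. Plate: square to the rail, reaches 75 mm either way along x, 6 mm thick (the face to push is at y = -6 mm), z 4 to 70 mm over the shelf. Its black carriage on the rail: 44 x 44 mm, z 18 to 46 mm.
- stop_plunger (a point): Centre of the stop's spring-loaded steel ball (14 mm), under a short arm on the far (+x) side of the carriage, 36 mm from the rail's centre line, in line with the middle of the plate's thickness; axes as the rail's.
- catch_notch (a point): Middle of the catch's notch, at ball height; axes as the rail's. Catch: black block 30 x 46 x 12 mm high fixed beside the rail's far side, two round steel ridges across its top 10 mm before and after the notch, 12 mm thick, tops 20 mm above the shelf. The stop is clicked in when its ball sits between the ridges, at this y along the rail. Its place along the rail varies.
- bowl: Loose grey ceramic bowl, 92 mm across the foot, 110 mm across the rim, 45 mm high, about 0.35 kg, wall 5 mm. Origin: centre of its underside. Starts on the shelf near the rail's +y end, on the robot's side of the rail; pushed straight along the rail's -y it meets the plate.
- umbrella: Bystander: loose bare steel frame of a compact umbrella lying on the shelf, 250 mm long along its x, 38 mm thick, black handle. Origin under its middle, on the shelf.
- key: Bystander: loose bike lock key lying flat, green plastic head 30 mm across, 65 mm long along its x, 7 mm thick. Origin on the shelf, under the key.
- case: Bystander: loose bamboo case with sliding lid, 90 x 200 x 56 mm high, past the rail's -y end. Origin: centre of its underside.
There are look-alikes about, which are no part of the job. Several things look just like the bowl: the one meant starts farthest to the robot's right. Several things look just like the part that bears catch_notch: the one meant starts farthest to the robot's right.

How it is judged:
By the outcome, as a careful person would: the job done as asked, in the order asked, and still so for the second after the job is handed in, with the robot touching nothing.
It also fails if it takes over 67 s, if anything falls off the work surface, if the arm or the gripper's body presses on something with over 40 N, if the wrist force passes 120 N, or if a joint passes its speed limit or range.

### The arm

A 6-joint arm with a two-finger parallel gripper is mounted at the origin on the work surface. World frame = base frame: x ahead of the robot, y to its left, z up, the work surface at z = 0. Lengths are in m, angles in rad, forces in N, time in s.
With the tool pointing down it reaches from about 0.325 to 0.9 m from the base axis. Payload 6.1 kg.
Tool frame: the origin (TCP) lies midway between the tips of the shut fingers; the grasp point (between the pads) lies grip_point_offset behind it (grip_point_offset is the distance from the TCP to the grasp point, in m); z points along the fingers, y is the line along which they close (so a half turn about z gives the same grasp; the last joint's range is limited). The gripper opens to 87 mm and grips with 3 to 60 N. Pads are 19 mm wide; open, the fingers measure 117 mm over their backs; the gripper's body (75 mm by 190 mm) begins 51 mm behind the grasp point.
Start: joints at [1.009, 0.22, 1.526, -0, 1.395, -0.126], TCP at [0.264, 0.567, 0.188] pointing down, gripper open.
Joint ranges: [-2.98, 2.98], [-0.91, 2.08], [0.09, 2.57], [-1.24, 4.39], [0.2, 2.65], [-2.68, 2.68]. Speed limits (rad/s): [2.57, 2.57, 3.01, 3.14, 3.14, 3.14].

### API

Orientations are given as a unit quaternion [w, x, y, z].
In Python, from cell import * gives the robot as it stands.
- The arm moves only by the shell command python3 -m handwheel 'ROWS' [FORCE]. ROWS is JSON, a list of rows, each an object of numbers: "dx", "dy", "dz": the shift along the tool's x, y, z in cm; "twist": the turn about the tool's z in degrees; "fingers": the opening in per cent of the stroke, from 0 (shut) to 100 (fully open). In form: [{"dx": .., "dy": .., "dz": .., "twist": .., "fingers": ..}, ...]. A call has 1 to 12 rows; each row is the pose to reach, as a shift and turn from the pose commanded when the call began, along the tool's axes at that moment; what a row does not reach only later rows make up. A row lasts 1/12 s, in which the tool goes at most 41.7 mm and 7.16 degrees, less where a joint would pass 70% of its speed; a pose out of reach is approached as far as the arm can. A call with a gripper value outside its range is refused whole. The fingers move at their own pace and stop on an object; FORCE is the grip in N (left out, the last holds). Time passes only in rows, so rows that repeat a pose let the fingers close. It gives the time, the measured TCP pose, the force, the opening and the grip force at its end, in the units of the state.
- sense(): the state, without advancing time (a new reading comes with each control period).
- snapshot(name): name is "scene" or "top" or "wrist"; returns a dict with "color" (480x640x3 uint8, red, green, blue), "fx", "fy", "cx", "cy" (pixels), "rvec" (rotation vector, rad) and "tvec" (3), from world to camera coordinates, as OpenCV has them. Camera axes: x right, y down, z forward; pixel columns grow to the right and rows downward; lengths in m; the calibration is good to about 2 mm. A picture is of the moment at which its call begins. There is no depth.
- sign_off(): hands the job in; it is judged then, once.
The state is a dict: "time_s": time; "qpos": joint angles; "dq": joint speeds; "effort": joint torques, N m; "ee_pos": TCP position; "tcp_rot": TCP orientation; "wrist_force": force on the tool from outside, world axes, zero at the start; "torque": the same for the moment, N m; "opening": finger opening in m; "grasp_force": force on a finger pad.
Only numpy, scipy, OpenCV 4.12 (cv2) and the standard library are available. Lean on these libraries where they do the work, as an engineer would, in place of code of your own. Each camera call takes 0.05 s, during which the arm holds its last target. There are 200 camera calls.

## Working session

There is one attempt and no reset: what is moved stays moved. The work goes in short steps, Python scripts to look and compute and a shell command to move; the robot and the scene stay as the last step left them, time stands still between calls to the robot, and variables do not carry over. Pictures are saved under pics/ and viewed, at most 10 in all, crops included, and the job is handed in when it is done.

```bash
ls; mkdir -p pics; python3 - <<'E'
from cell import *
import cv2,pickle
d={}
for n in("scene","top"):
    s=snapshot(n);d[n]=s;cv2.imwrite(f"pics/{n}0.png",s["color"][...,::-1])
    print(n,s["fx"],s["rvec"],s["tvec"])
pickle.dump(d,open("s0.pkl","wb"))
s=sense();print(s["time_s"],s["ee_pos"],s["tcp_rot"],s["opening"])
E
```

```text
pics
scene 439.5639573648214 [ 1.72122472  1.71658594 -0.74096654] [ 0.01423665 -0.33255089  1.42214496]
top 545.7411073378905 [ 2.14505133 -2.19053784  0.06107278] [-0.01903505  0.5312767   1.09240257]
0.1 [0.26349895 0.56604476 0.18723057] [-2.87235393e-04  2.16183671e-01  9.76352308e-01 -8.41550487e-04] 0.08747814255750974
```

View pics/scene0.png

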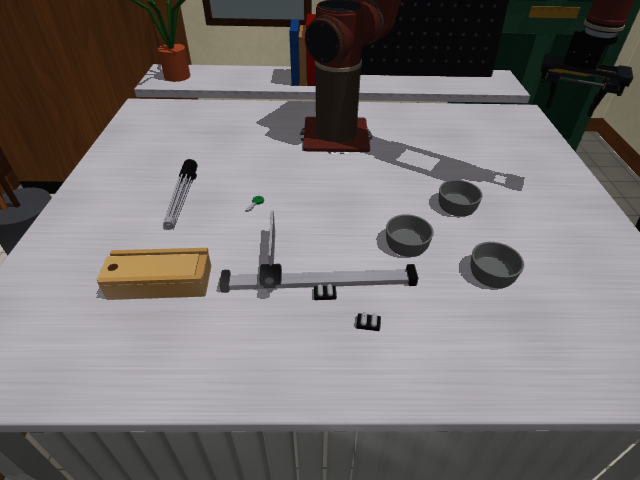

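View pics/top0.png

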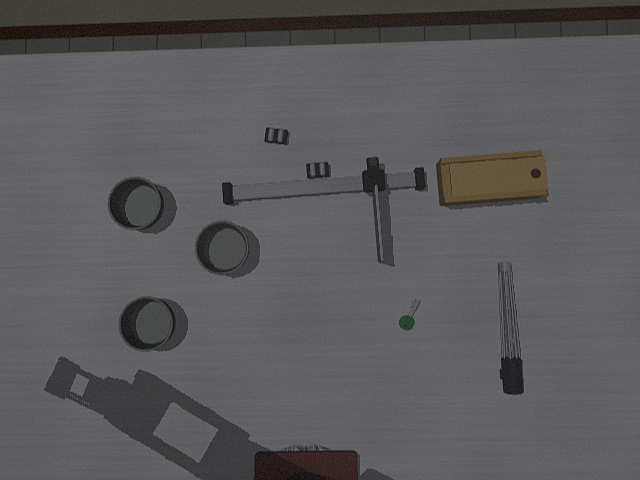

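The scene view shows the rail with its stop near the case. In the top view the end blocks are at (227,193) and (420,179), the catch to use is at (318,170) beside the rail, and the bowl is at (222,248). The plate runs from (375,185) to (380,262) and the key is at (408,320).

```bash
cat > h.py <<'E'
import numpy as np,cv2
def ray(s,uv,z):
    R=cv2.Rodrigues(np.array(s["rvec"]))[0];t=np.array(s["tvec"])
    d=R.T@np.array([(uv[0]-s["cx"])/s["fx"],(uv[1]-s["cy"])/s["fy"],1]);c=-R.T@t
    return c+d*(z-c[2])/d[2]
def proj(s,P):
    K=np.array([[s["fx"],0,s["cx"]],[0,s["fy"],s["cy"]],[0,0,1.]])
    return cv2.projectPoints(np.array(P,float).reshape(-1,3),np.array(s["rvec"]),np.array(s["tvec"]),K,None)[0].reshape(-1,2)
E
python3 - <<'E'
import pickle,cv2,numpy as np
from h import *
d=pickle.load(open("s0.pkl","rb"))
for n in d:
    g=cv2.cvtColor(d[n]["color"],cv2.COLOR_RGB2GRAY)
    for nm,m in(("dark",g<(38 if n=="top" else 45)),):
        k,l,st,c=cv2.connectedComponentsWithStats(m.astype(np.uint8))
        for i in range(1,k):
            if st[i,4]>25 and st[i,1]>110: print(n,nm,st[i],c[i].round(1))
im=d["top"]["color"][...,::-1][120:290,180:440]
im=cv2.convertScaleAbs(cv2.resize(im,None,fx=3,fy=3,interpolation=cv2.INTER_CUBIC),alpha=1.6)
cv2.imwrite("pics/topcrop.png",im)
E
```

```text
scene dark [179 159  18  23 245] [188.7 169. ]
scene dark [460 183  20  19 240] [469.8 191.3]
scene dark [439 193  39  23 401] [455.6 207.2]
scene dark [  0 213  39  42 643] [ 13.3 232.7]
scene dark [636 217   4  14  37] [637.9 224.1]
scene dark [412 218  19  22 247] [421.3 227.5]
scene dark [386 232  42  24 395] [404.8 247.6]
scene dark [496 244  25  29 391] [508.7 257.3]
scene dark [471 259  47  29 489] [490.  277.5]
scene dark [108 265   9   5  36] [112.1 267. ]
scene dark [260 264  21  24 398] [270.1 274. ]
scene dark [406 264  12  22 183] [411.6 274.8]
scene dark [221 270   9  12  81] [225.2 275.1]
scene dark [314 285  22  15 186] [324.  293.8]
scene dark [356 314  24  17 207] [367.5 323.4]
top dark [265 128   4  15  37] [266.4 135.2]
top dark [270 130  18  14  61] [281.5 138.3]
top dark [362 158  24  34 400] [373.2 177.4]
top dark [306 163  16  15  88] [313.1 170.7]
top dark [324 163   5  14  36] [326.4 170. ]
top dark [414 168  12  22 155] [419.3 178.4]
top dark [110 179  39  48 512] [122.5 200.6]
top dark [222 183  12  22 140] [227.5 193.3]
top dark [144 189  20  40 101] [157.8 211. ]
top dark [211 224  10   9  32] [215.1 226.9]
top dark [199 231   8  10  27] [202.4 236.3]
top dark [197 242  24  30 152] [205.  258.4]
top dark [121 299  44  50 546] [133.5 327. ]
top dark [161 300  14  38  77] [170.7 316.6]
top dark [500 357  24  37 539] [511.3 375.5]
top dark [ 254  451   83   29 1300] [282.  468.5]
top dark [296 450  43   4  67] [314.8 451.4]
top dark [340 451  17   7  26] [349.  452.3]
```

View pics/topcrop.png

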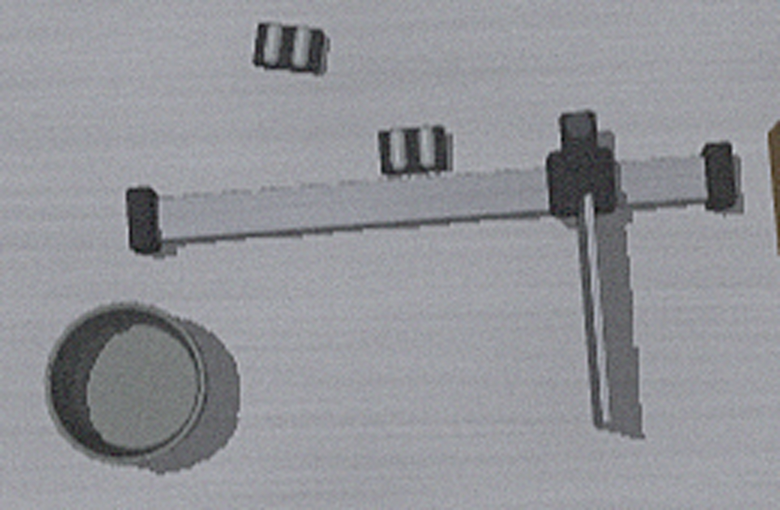

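```bash
python3 - <<'E'
import pickle
from h import *
s=pickle.load(open("s0.pkl","rb"))["top"]
f=lambda c,z:ray(s,((c[0]-1)/3+180,(c[1]-1)/3+120),z)[:2]
a,b=f((144,220),.026),f((719,176),.026)  # +y end, -y end
o=(a+b)/2;Y=(a-b)/np.linalg.norm(a-b);X=np.array([Y[1],-Y[0]])
print("len",np.linalg.norm(a-b),"o",o,"yaw",np.degrees(np.arctan2(-Y[0],Y[1])),Y,X)
L=lambda p:np.array([(p-o)@X,(p-o)@Y]).round(4)
for n,c,z in[("catch",(414,149),.02),("plate far",(590,195),.07),("plate near",(604,425),.07),("carr",(581,183),.046),("bowl",(126,384),.045),("bowl near rim",(126,302),.045),("key",((408-180)*3,(320-120)*3),.004),("umb",((505-180)*3,(265-120)*3),.03),("case",((438-180)*3,(180-120)*3),.056)]:
    p=f(c,z);print(n,p.round(4),"rail",L(p))
np.savez("rail.npz",o=o,X=X,Y=Y)
E
```

```text
len 0.3933392661832493 o [ 0.63527208 -0.05016325] yaw 3.0222694400997425 [-0.05272409  0.99860912] [0.99860912 0.05272409]
catch [ 0.6707 -0.0395] rail [0.036  0.0088]
plate far [ 0.627  -0.1547] rail [-0.0138 -0.1039]
plate near [ 0.4766 -0.1593] rail [-0.1642 -0.1006]
carr [ 0.6395 -0.1511] rail [-0.0011 -0.101 ]
bowl [0.5114 0.1556] rail [-0.1128  0.212 ]
bowl near rim [0.5665 0.1552] rail [-0.0578  0.2087]
key [ 0.3589 -0.2163] rail [-0.2847 -0.1514]
umb [ 0.4662 -0.4094] rail [-0.1878 -0.3498]
case [ 0.6365 -0.2775] rail [-0.0108 -0.2271]
```

```bash
R='{"dx":-60.3,"dy":-55.1,"dz":0,"twist":62,"fingers":40}'; python3 -m handwheel '[{"dx":-60.3,"dy":-55.1,"dz":0,"twist":62,"fingers":40},{"dx":-60.3,"dy":-55.1,"dz":0,"twist":62,"fingers":40},{"dx":-60.3,"dy":-55.1,"dz":0,"twist":62,"fingers":40},{"dx":-60.3,"dy":-55.1,"dz":0,"twist":62,"fingers":40},{"dx":-60.3,"dy":-55.1,"dz":0,"twist":62,"fingers":40},{"dx":-60.3,"dy":-55.1,"dz":0,"twist":62,"fingers":40},{"dx":-60.3,"dy":-55.1,"dz":0,"twist":62,"fingers":40},{"dx":-60.3,"dy":-55.1,"dz":0,"twist":62,"fingers":40},{"dx":-60.3,"dy":-55.1,"dz":0,"twist":62,"fingers":40},{"dx":-60.3,"dy":-55.1,"dz":0,"twist":62,"fingers":40},{"dx":-60.3,"dy":-55.1,"dz":0,"twist":62,"fingers":40},{"dx":-60.3,"dy":-55.1,"dz":0,"twist":62,"fingers":40}]'
cat >> h.py <<'E'
from scipy.spatial.transform import Rotation
def status():
    "TCP in rail axes and the measured tool axes"
    from cell import sense
    s=sense();w=s["tcp_rot"];M=Rotation.from_quat([w[1],w[2],w[3],w[0]]).as_matrix()
    r=np.load("rail.npz");p=np.array(s["ee_pos"]);d=p[:2]-r["o"]
    print("t",s["time_s"],"p",p.round(4),"rail",(d@r["X"]).round(4),(d@r["Y"]).round(4),"op",round(s["opening"],4),"F",np.round(s["wrist_force"],1))
    print("tool y ang",np.degrees(np.arctan2(M[1,1],M[0,1])).round(2),"tool z",M[:,2].round(3))
    return s,p,M,r
def goto(x,y):
    "shift in tool cm to reach rail x,y"
    s,p,M,r=status();g=r["o"]+r["X"]*x+r["Y"]*y
    print("to",x,y,"cm",(100*(M.T@np.array([*(g-p[:2]),0]))).round(2))
E
python3 -c "
from h import *
goto(-.065,-.135)"
```

```text
time_s: 1.1
ee_pos: [0.4562, 0.103, 0.1881]
tcp_rot: [-0.0, 0.688, 0.726, 0.0]
wrist_force: [1.6, 0.0, 0.0]
opening: 0.0349
grasp_force: 0.0
t 1.1 p [0.4562 0.103  0.1881] rail -0.1708 0.1624 op 0.0349 F [1.6 0.  0. ]
tool y ang 3.03 tool z [ 0.  0. -1.]
to -0.065 -0.135 cm [-29.74  10.58  -0.  ]
```

```bash
python3 -m handwheel '[{"dx":-29.7,"dy":10.6},{"dx":-29.7,"dy":10.6},{"dx":-29.7,"dy":10.6},{"dx":-29.7,"dy":10.6},{"dx":-29.7,"dy":10.6},{"dx":-29.7,"dy":10.6},{"dx":-29.7,"dy":10.6},{"dx":-29.7,"dy":10.6},{"dx":-29.7,"dy":10.6},{"dx":-29.7,"dy":10.6},{"dx":-29.7,"dy":10.6}]'
python3 - <<'E'
from h import *
from cell import *
import pickle
goto(-.065,-.135)
s=snapshot("wrist");pickle.dump(s,open("w1.pkl","wb"));cv2.imwrite("pics/w1.png",s["color"][...,::-1])
E
```

```text
t 1.1 p [0.4562 0.103  0.1881] rail -0.1708 0.1624 op 0.0349 F [1.6 0.  0. ]
tool y ang 3.03 tool z [ 0.  0. -1.]
to -0.065 -0.135 cm [-29.74  10.58  -0.  ]schema error: expected keys dx, dy, dz, twist, fingers
```

View pics/w1.png

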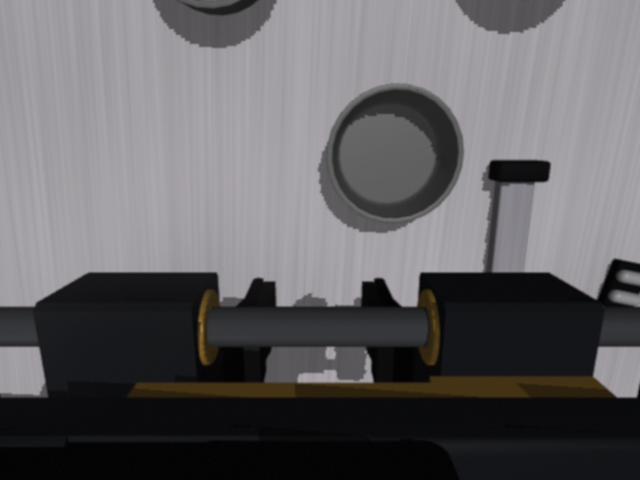

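The move was refused because every row needs all the keys. The wrist view shows the bowl at (396,152) and the rail's +y end at (519,170). The camera looks towards rail +y.

```bash
python3 -m handwheel '[{"dx":-29.7,"dy":10.6,"dz":0,"twist":0,"fingers":40},{"dx":-29.7,"dy":10.6,"dz":0,"twist":0,"fingers":40},{"dx":-29.7,"dy":10.6,"dz":0,"twist":0,"fingers":40},{"dx":-29.7,"dy":10.6,"dz":0,"twist":0,"fingers":40},{"dx":-29.7,"dy":10.6,"dz":0,"twist":0,"fingers":40},{"dx":-29.7,"dy":10.6,"dz":0,"twist":0,"fingers":40},{"dx":-29.7,"dy":10.6,"dz":0,"twist":0,"fingers":40},{"dx":-29.7,"dy":10.6,"dz":0,"twist":0,"fingers":40},{"dx":-29.7,"dy":10.6,"dz":0,"twist":0,"fingers":40},{"dx":-29.7,"dy":10.6,"dz":0,"twist":0,"fingers":40},{"dx":-29.7,"dy":10.6,"dz":0,"twist":0,"fingers":40}]'
python3 - <<'E'
from h import *
from cell import *
import pickle
goto(-.065,-.135)
s=snapshot("wrist");pickle.dump(s,open("w2.pkl","wb"));cv2.imwrite("pics/w2.png",s["color"][...,::-1])
E
```

```text
time_s: 2.07
ee_pos: [0.5771, -0.185, 0.1875]
tcp_rot: [-0.001, 0.688, 0.726, -0.0]
wrist_force: [-0.5, 0.0, 0.0]
opening: 0.0348
grasp_force: 0.0
t 2.0667 p [ 0.5771 -0.185   0.1875] rail -0.0652 -0.1316 op 0.0348 F [-0.5  0.   0. ]
tool y ang 3.03 tool z [-0.001  0.001 -1.   ]
to -0.065 -0.135 cm [-0.34  0.02 -0.  ]
```

View pics/w2.png

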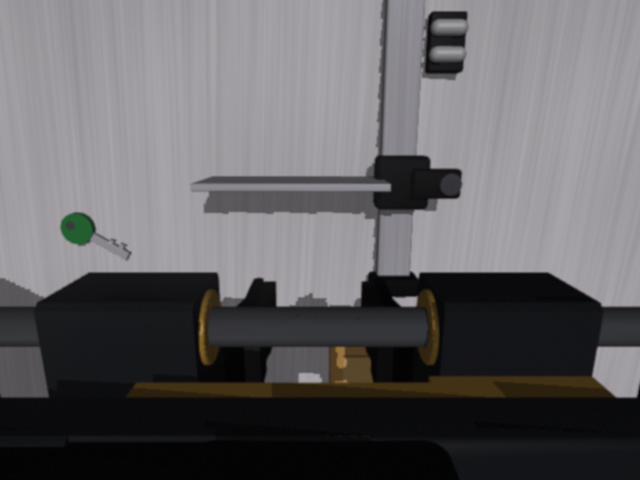

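```bash
python3 - <<'E'
import pickle
from h import *
s=pickle.load(open("w2.pkl","rb"));r=np.load("rail.npz")
for n,uv,z in[("catch",(448,39),.02),("r1",(449,53),.02),("plateL",(192,187.5),.07),("plateR",(389,187.5),.07),("rail l",(384,100),.016),("rail r",(418,100),.016),("rail l",(378,250),.016),("rail r",(411,250),.016),("block",(398,277),.026)]:
    d=ray(s,uv,z)[:2]-r["o"];print(n,(d@r["X"]).round(4),(d@r["Y"]).round(4))
E
```

```text
catch 0.0386 0.0112
r1 0.0402 0.0009
plateL -0.1594 -0.1017
plateR -0.012 -0.1016
rail l -0.0102 -0.0347
rail r 0.0182 -0.0347
rail l -0.0106 -0.1642
rail r 0.0193 -0.1642
block 0.0068 -0.1867
```

The key is at (78,228), the plate's top edge at row 187 and the ridges at rows 25 and 53. The stop has about 0.112 m to travel. Descending behind the plate.

```bash
python3 -m handwheel '[{"dx":-0.4,"dy":0,"dz":4,"twist":0,"fingers":40},{"dx":-0.4,"dy":0,"dz":8,"twist":0,"fingers":40},{"dx":-0.4,"dy":0,"dz":12,"twist":0,"fingers":40},{"dx":-0.4,"dy":0,"dz":15,"twist":0,"fingers":40},{"dx":-0.4,"dy":0,"dz":16,"twist":0,"fingers":40},{"dx":-0.4,"dy":0,"dz":16,"twist":0,"fingers":40}]'
python3 -m handwheel '[{"dx":0.5,"dy":0,"dz":0,"twist":0,"fingers":40},{"dx":1,"dy":0,"dz":0,"twist":0,"fingers":40},{"dx":1.5,"dy":0,"dz":0,"twist":0,"fingers":40},{"dx":2,"dy":0,"dz":0,"twist":0,"fingers":40},{"dx":2.5,"dy":0,"dz":0,"twist":0,"fingers":40},{"dx":3,"dy":0,"dz":0,"twist":0,"fingers":40},{"dx":3,"dy":0,"dz":0,"twist":0,"fingers":40}]'
python3 -c "
from h import *
goto(-.065,-.014)"
```

```text
time_s: 2.62
ee_pos: [0.5751, -0.1873, 0.0251]
tcp_rot: [-0.003, 0.688, 0.726, -0.001]
wrist_force: [-1.2, 0.6, 0.8]
opening: 0.0351
grasp_force: 0.0
time_s: 3.2
ee_pos: [0.5765, -0.159, 0.0288]
tcp_rot: [0.0, 0.688, 0.726, 0.0]
wrist_force: [0.3, 0.3, -0.2]
opening: 0.0345
grasp_force: 0.0
t 3.2 p [ 0.5765 -0.159   0.0288] rail -0.0644 -0.1056 op 0.0345 F [ 0.3  0.3 -0.2]
tool y ang 3.08 tool z [ 0.001  0.    -1.   ]
to -0.065 -0.014 cm [ 9.16 -0.05 -0.  ]
```

```bash
python3 -m handwheel '[{"dx":0.8,"dy":0,"dz":0.5,"twist":0,"fingers":40},{"dx":1.6,"dy":0,"dz":0.5,"twist":0,"fingers":40},{"dx":2.4,"dy":0,"dz":0.5,"twist":0,"fingers":40},{"dx":3.2,"dy":0,"dz":0.5,"twist":0,"fingers":40},{"dx":4,"dy":0,"dz":0.5,"twist":0,"fingers":40},{"dx":4.8,"dy":0,"dz":0.5,"twist":0,"fingers":40},{"dx":5.5,"dy":0,"dz":0.5,"twist":0,"fingers":40},{"dx":6.1,"dy":0,"dz":0.5,"twist":0,"fingers":40},{"dx":6.6,"dy":0,"dz":0.5,"twist":0,"fingers":40},{"dx":7,"dy":0,"dz":0.5,"twist":0,"fingers":40}]'
python3 - <<'E'
from h import *
from cell import *
import pickle
goto(-.065,-.014)
s=snapshot("wrist");pickle.dump(s,open("w3.pkl","wb"));cv2.imwrite("pics/w3.png",s["color"][...,::-1])
s=snapshot("top");pickle.dump(s,open("t3.pkl","wb"));im=s["color"][...,::-1][120:290,180:440]
cv2.imwrite("pics/t3.png",cv2.convertScaleAbs(cv2.resize(im,None,fx=3,fy=3,interpolation=cv2.INTER_CUBIC),alpha=1.6))
E
```

```text
time_s: 4.03
ee_pos: [0.5723, -0.0894, 0.0232]
tcp_rot: [-0.0, 0.688, 0.726, -0.0]
wrist_force: [-0.8, -1.0, -1.1]
opening: 0.0346
grasp_force: 0.6
t 4.0333 p [ 0.5723 -0.0894  0.0232] rail -0.0649 -0.0359 op 0.0346 F [-0.8 -1.  -1.1]
tool y ang 3.05 tool z [-0.  0. -1.]
to -0.065 -0.014 cm [ 2.19 -0.01  0.  ]
```

View pics/t3.png

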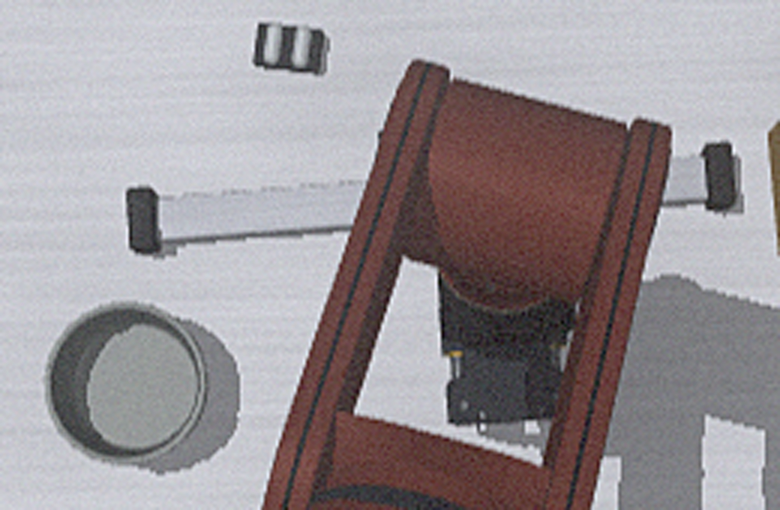

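The arm hides the catch in the top view, so I'll push on by force.

```bash
for i in 1; do python3 -m handwheel '[{"dx":0.3,"dy":0,"dz":0,"twist":0,"fingers":40},{"dx":0.6,"dy":0,"dz":0,"twist":0,"fingers":40},{"dx":0.9,"dy":0,"dz":0,"twist":0,"fingers":40},{"dx":1.2,"dy":0,"dz":0,"twist":0,"fingers":40},{"dx":1.2,"dy":0,"dz":0,"twist":0,"fingers":40}]'|grep -E "wrist|ee_pos"; done
python3 -m handwheel '[{"dx":0.2,"dy":0,"dz":0,"twist":0,"fingers":40},{"dx":0.4,"dy":0,"dz":0,"twist":0,"fingers":40},{"dx":0.4,"dy":0,"dz":0,"twist":0,"fingers":40}]'|grep -E "wrist|ee_pos"
python3 -m handwheel '[{"dx":0.2,"dy":0,"dz":0,"twist":0,"fingers":40},{"dx":0.2,"dy":0,"dz":0,"twist":0,"fingers":40}]'|grep -E "wrist|ee_pos"
python3 - <<'E'
from h import *
from cell import *
import pickle
status()
s=snapshot("wrist");pickle.dump(s,open("w4.pkl","wb"));cv2.imwrite("pics/w4.png",s["color"][...,::-1])
E
```

```text
ee_pos: [0.5721, -0.0776, 0.0234]
wrist_force: [0.9, -0.4, 0.3]
ee_pos: [0.5718, -0.074, 0.0233]
wrist_force: [0.4, -1.1, 0.5]
ee_pos: [0.5718, -0.0731, 0.0234]
wrist_force: [0.8, -5.1, -1.3]
t 4.9667 p [ 0.5718 -0.0731  0.0234] rail -0.0646 -0.0196 op 0.0345 F [ 0.8 -5.1 -1.3]
tool y ang 3.03 tool z [ 0.    -0.002 -1.   ]
```

View pics/w4.png

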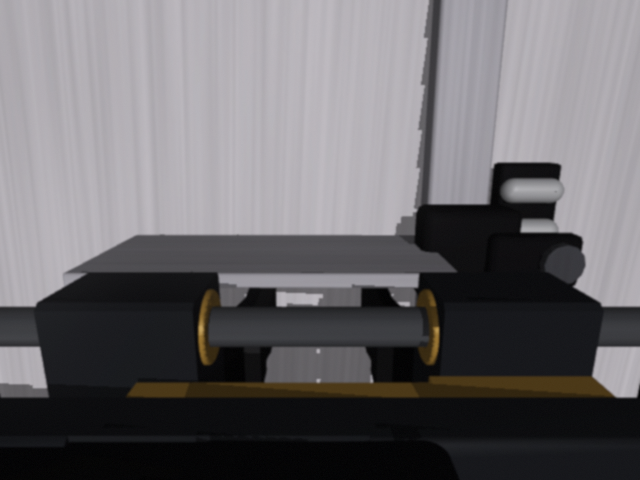

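The stop's arm is at (560,262), just reaching the first ridge at (537,226). The force has risen to 5 N. On in 1 mm steps.

```bash
python3 -m handwheel '[{"dx":0.1,"dy":0,"dz":0,"twist":0,"fingers":40},{"dx":0.2,"dy":0,"dz":0,"twist":0,"fingers":40}]'|grep -E "wrist|ee_pos"
python3 -m handwheel '[{"dx":0.1,"dy":0,"dz":0,"twist":0,"fingers":40},{"dx":0.2,"dy":0,"dz":0,"twist":0,"fingers":40}]'|grep -E "wrist|ee_pos"
python3 -m handwheel '[{"dx":0.1,"dy":0,"dz":0,"twist":0,"fingers":40},{"dx":0.1,"dy":0,"dz":0,"twist":0,"fingers":40}]'|grep -E "wrist|ee_pos"
python3 -m handwheel '[{"dx":0.1,"dy":0,"dz":0,"twist":0,"fingers":40},{"dx":0.1,"dy":0,"dz":0,"twist":0,"fingers":40}]'|grep -E "wrist|ee_pos"
```

```text
ee_pos: [0.5717, -0.0716, 0.0234]
wrist_force: [1.2, -5.5, -0.3]
ee_pos: [0.5715, -0.0691, 0.0234]
wrist_force: [0.5, -3.3, -0.1]
ee_pos: [0.5715, -0.0669, 0.0233]
wrist_force: [-0.2, -2.1, 0.6]
ee_pos: [0.5713, -0.0656, 0.0233]
wrist_force: [0.8, -0.8, 0.6]
```

```bash
python3 -m handwheel '[{"dx":0.1,"dy":0,"dz":0,"twist":0,"fingers":40},{"dx":0.1,"dy":0,"dz":0,"twist":0,"fingers":40}]'|grep -E "wrist|ee_pos"
python3 -m handwheel '[{"dx":0.1,"dy":0,"dz":0,"twist":0,"fingers":40},{"dx":0.1,"dy":0,"dz":0,"twist":0,"fingers":40},{"dx":0.1,"dy":0,"dz":0,"twist":0,"fingers":40}]'|grep -E "wrist|ee_pos"
python3 - <<'E'
from h import *
from cell import *
import pickle
status()
s=snapshot("wrist");pickle.dump(s,open("w5.pkl","wb"));cv2.imwrite("pics/w5.png",s["color"][...,::-1])
E
```

```text
ee_pos: [0.5709, -0.0644, 0.023]
wrist_force: [0.1, 0.9, 0.5]
ee_pos: [0.5709, -0.0638, 0.023]
wrist_force: [-0.4, 0.1, 0.4]
t 6.1 p [ 0.5709 -0.0638  0.023 ] rail -0.065 -0.0102 op 0.0349 F [-0.4  0.1  0.4]
tool y ang 3.04 tool z [-0.001  0.    -1.   ]
```

View pics/w5.png

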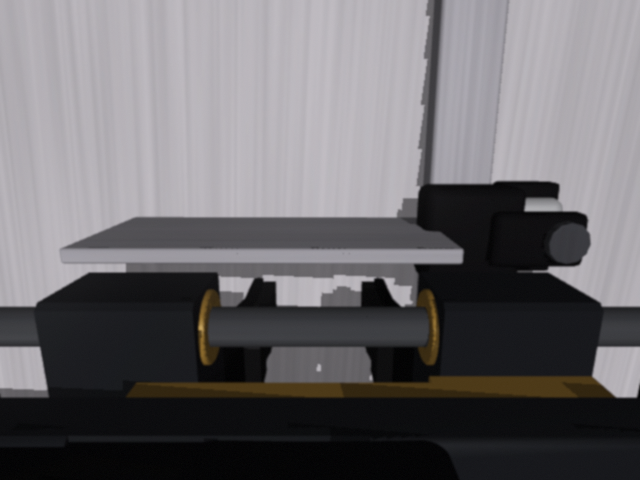

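```bash
python3 - <<'E'
import pickle
from h import *
r=np.load("rail.npz")
def p(s,uv,z):
    d=ray(s,uv,z)[:2]-r["o"];return (d@r["X"]).round(4),(d@r["Y"]).round(4)
s=pickle.load(open("w5.pkl","rb"));print("plate",p(s,(260,256),.07))
s=pickle.load(open("s0.pkl","rb"))["top"]
for uv in[(135.5,203.5),(147,323),(222,248)]:print("bowl",p(s,uv,.045))
E
python3 -m handwheel '[{"dx":-1,"dy":0,"dz":0,"twist":0,"fingers":40},{"dx":-2,"dy":0,"dz":0,"twist":0,"fingers":40},{"dx":-2,"dy":0,"dz":-2,"twist":0,"fingers":40},{"dx":-2,"dy":0,"dz":-6,"twist":0,"fingers":40},{"dx":-2,"dy":0,"dz":-10,"twist":0,"fingers":40},{"dx":-2,"dy":0,"dz":-14,"twist":0,"fingers":40},{"dx":-2,"dy":0,"dz":-14,"twist":0,"fingers":40}]'
python3 -c "
from h import *
goto(-.113,.305)"
```

```text
plate (np.float64(-0.0861), np.float64(0.0126))
bowl (np.float64(-0.0104), np.float64(0.3815))
bowl (np.float64(-0.2515), np.float64(0.3695))
bowl (np.float64(-0.1135), np.float64(0.2114))
time_s: 6.73
ee_pos: [0.5778, -0.0869, 0.1735]
tcp_rot: [0.007, 0.688, 0.725, 0.003]
wrist_force: [1.6, -0.0, 1.6]
opening: 0.0348
grasp_force: 0.0
t 6.7333 p [ 0.5778 -0.0869  0.1735] rail -0.0594 -0.0336 op 0.0348 F [ 1.6 -0.   1.6]
tool y ang 2.99 tool z [ 0.015 -0.005 -1.   ]
to -0.113 0.305 cm [33.86 -5.38 -0.26]
```

The plate is at 0.0126 and the catch at 0.011, so the stop is in its notch. Next, to the far side of the bowl.

```bash
python3 -m handwheel '[{"dx":33.6,"dy":-4.8,"dz":0,"twist":0,"fingers":40},{"dx":33.6,"dy":-4.8,"dz":0,"twist":0,"fingers":40},{"dx":33.6,"dy":-4.8,"dz":0,"twist":0,"fingers":40},{"dx":33.6,"dy":-4.8,"dz":0,"twist":0,"fingers":40},{"dx":33.6,"dy":-4.8,"dz":0,"twist":0,"fingers":40},{"dx":33.6,"dy":-4.8,"dz":0,"twist":0,"fingers":40},{"dx":33.6,"dy":-4.8,"dz":0,"twist":0,"fingers":40},{"dx":33.6,"dy":-4.8,"dz":0,"twist":0,"fingers":40},{"dx":33.6,"dy":-4.8,"dz":0,"twist":0,"fingers":40},{"dx":33.6,"dy":-4.8,"dz":0,"twist":0,"fingers":40},{"dx":33.6,"dy":-4.8,"dz":0,"twist":0,"fingers":40},{"dx":33.6,"dy":-4.8,"dz":0,"twist":0,"fingers":40}]'
python3 - <<'E'
from h import *
from cell import *
import pickle
goto(-.113,.305)
s=snapshot("top");pickle.dump(s,open("t6.pkl","wb"));im=s["color"][...,::-1][120:290,180:440]
cv2.imwrite("pics/t6.png",cv2.convertScaleAbs(cv2.resize(im,None,fx=3,fy=3,interpolation=cv2.INTER_CUBIC),alpha=1.6))
E
```

```text
time_s: 7.73
ee_pos: [0.5072, 0.2472, 0.1631]
tcp_rot: [0.0, 0.689, 0.725, -0.0]
wrist_force: [0.4, -0.8, -0.2]
opening: 0.0347
grasp_force: 0.0
t 7.7333 p [0.5072 0.2472 0.1631] rail -0.1122 0.3037 op 0.0347 F [ 0.4 -0.8 -0.2]
tool y ang 2.95 tool z [ 0.    -0.001 -1.   ]
to -0.113 0.305 cm [ 0.13 -0.08 -0.  ]
```

View pics/t6.png

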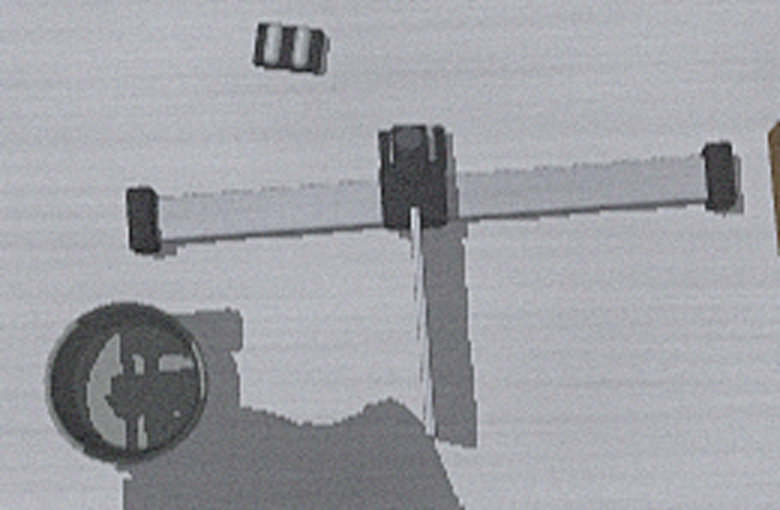

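In the top view the plunger arm at (410,150) sits evenly between the two ridges, at columns 395 and 437, so the stop is clicked in. The bowl is unmoved at (126,384). Descending, then pushing.

```bash
python3 -m handwheel '[{"dx":0,"dy":0,"dz":4,"twist":0,"fingers":40},{"dx":0,"dy":0,"dz":8,"twist":0,"fingers":40},{"dx":0,"dy":0,"dz":11,"twist":0,"fingers":40},{"dx":0,"dy":0,"dz":13,"twist":0,"fingers":40},{"dx":0,"dy":0,"dz":13.8,"twist":0,"fingers":40},{"dx":0,"dy":0,"dz":13.8,"twist":0,"fingers":40}]'
python3 -m handwheel '[{"dx":-0.8,"dy":0,"dz":0,"twist":0,"fingers":40},{"dx":-1.6,"dy":0,"dz":0,"twist":0,"fingers":40},{"dx":-2.2,"dy":0,"dz":0,"twist":0,"fingers":40},{"dx":-2.5,"dy":0,"dz":0,"twist":0,"fingers":40},{"dx":-2.8,"dy":0,"dz":0,"twist":0,"fingers":40},{"dx":-3.1,"dy":0,"dz":0,"twist":0,"fingers":40},{"dx":-3.4,"dy":0,"dz":0,"twist":0,"fingers":40},{"dx":-3.7,"dy":0,"dz":0,"twist":0,"fingers":40},{"dx":-4,"dy":0,"dz":0,"twist":0,"fingers":40},{"dx":-4.4,"dy":0,"dz":0,"twist":0,"fingers":40},{"dx":-4.7,"dy":0,"dz":0,"twist":0,"fingers":40},{"dx":-5,"dy":0,"dz":0,"twist":0,"fingers":40}]'
python3 -c "
from h import *
goto(-.113,.13)"
```

```text
time_s: 8.28
ee_pos: [0.5052, 0.2468, 0.0229]
tcp_rot: [-0.001, 0.689, 0.725, -0.002]
wrist_force: [0.1, -0.0, 0.3]
opening: 0.0349
grasp_force: 0.0
time_s: 9.28
ee_pos: [0.5092, 0.1986, 0.0252]
tcp_rot: [-0.0, 0.688, 0.726, -0.0]
wrist_force: [0.0, 0.1, 0.1]
opening: 0.0348
grasp_force: 0.0
t 9.2833 p [0.5092 0.1986 0.0252] rail -0.1128 0.2551 op 0.0348 F [0.  0.1 0.1]
tool y ang 3.03 tool z [-0. -0. -1.]
to -0.113 0.13 cm [-12.51  -0.02   0.  ]
```

```bash
python3 -m handwheel '[{"dx":-0.4,"dy":0,"dz":0,"twist":0,"fingers":40},{"dx":-0.8,"dy":0,"dz":0,"twist":0,"fingers":40},{"dx":-1.2,"dy":0,"dz":0,"twist":0,"fingers":40},{"dx":-1.6,"dy":0,"dz":0,"twist":0,"fingers":40},{"dx":-2,"dy":0,"dz":0,"twist":0,"fingers":40},{"dx":-2.4,"dy":0,"dz":0,"twist":0,"fingers":40},{"dx":-2.8,"dy":0,"dz":0,"twist":0,"fingers":40},{"dx":-3.2,"dy":0,"dz":0,"twist":0,"fingers":40},{"dx":-3.6,"dy":0,"dz":0,"twist":0,"fingers":40},{"dx":-4,"dy":0,"dz":0,"twist":0,"fingers":40},{"dx":-4.4,"dy":0,"dz":0,"twist":0,"fingers":40},{"dx":-4.8,"dy":0,"dz":0,"twist":0,"fingers":40}]'|grep -E "ee_pos|wrist"
python3 - <<'E'
from h import *
from cell import *
import pickle
goto(-.113,.13)
s=snapshot("top");pickle.dump(s,open("t7.pkl","wb"));im=s["color"][...,::-1][120:290,180:440]
cv2.imwrite("pics/t7.png",cv2.convertScaleAbs(cv2.resize(im,None,fx=3,fy=3,interpolation=cv2.INTER_CUBIC),alpha=1.6))
E
```

```text
ee_pos: [0.5117, 0.1506, 0.0252]
wrist_force: [0.5, -0.0, -0.1]
t 10.2833 p [0.5117 0.1506 0.0252] rail -0.1128 0.207 op 0.0348 F [ 0.5 -0.  -0.1]
tool y ang 3.03 tool z [-0.  0. -1.]
to -0.113 0.13 cm [-7.7  -0.02 -0.  ]
```

View pics/t7.png

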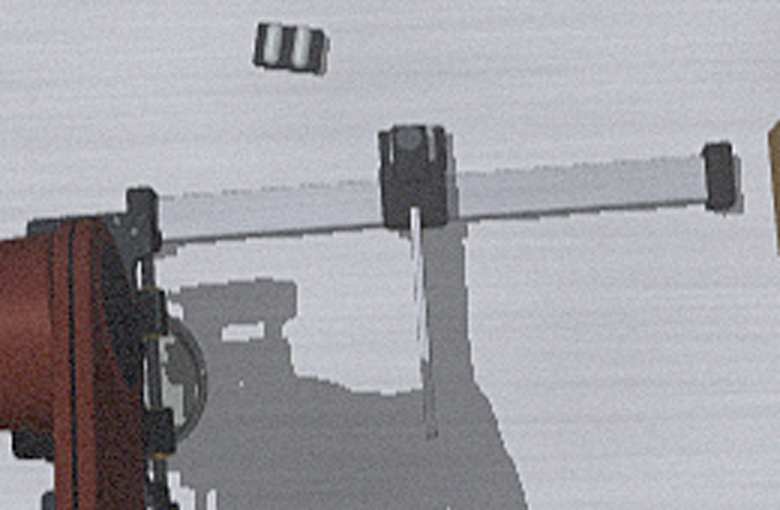

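The plate is still clicked in at column 418. The bowl's right edge seems to be still near column 206, with the gripper covering the rest. I'll check this numerically, since my picture budget is spent.

```bash
python3 - <<'E'
import pickle
from h import *
from cell import *
r=np.load("rail.npz")
def L(P):
    d=P[:2]-r["o"];return (d@r["X"]).round(4),(d@r["Y"]).round(4)
d0=pickle.load(open("s0.pkl","rb"));t6=pickle.load(open("t6.pkl","rb"));t7=pickle.load(open("t7.pkl","rb"))
print("scene bowl",L(ray(d0["scene"],(409,230),.045)))
w1=pickle.load(open("w2.pkl","rb"))
sn=sense();p=np.array(sn["ee_pos"])
for z in(0,.1,.15):print("TCP+z crop px",((proj(t7,p+[0,0,z])[0]-[180,120])*3).round(0))
# circle of bowl rim predicted for several rail y, right edge
for y in(.212,.207-.0616,.17,.15):
    c=np.r_[r["o"]+r["X"]*-.113+r["Y"]*(y-.055),.045];print("rim -y edge for centre",y,((proj(t7,c)[0]-[180,120])*3).round(0))
g6,g7=[cv2.cvtColor(t["color"],cv2.COLOR_RGB2GRAY) for t in(t6,t7)]
for row in(235,245,255):print(row,"t6",g6[row,235:300:2],"\n  t7",g7[row,235:300:2])
s=snapshot("scene");pickle.dump(s,open("sc8.pkl","wb"))
a=cv2.absdiff(cv2.cvtColor(s["color"],cv2.COLOR_RGB2GRAY),cv2.cvtColor(d0["scene"]["color"],cv2.COLOR_RGB2GRAY))
g=cv2.cvtColor(s["color"],cv2.COLOR_RGB2GRAY);g0=cv2.cvtColor(d0["scene"]["color"],cv2.COLOR_RGB2GRAY)
for row in(220,232,240,248):print(row,"sc0",g0[row,340:450:4],"\n   sc8",g[row,340:450:4])
print("tcp in scene",proj(s,p))
E
```

```text
scene bowl (np.float64(-0.106), np.float64(0.2132))
TCP+z crop px [139. 384.]
TCP+z crop px [109. 374.]
TCP+z crop px [ 91. 369.]
rim -y edge for centre 0.212 [207. 377.]
rim -y edge for centre 0.14539999999999997 [306. 370.]
rim -y edge for centre 0.17 [270. 372.]
rim -y edge for centre 0.15 [300. 370.]
235 t6 [ 48  53  51  39  36  66  73  69  70  71  75  68  67 118 115 113 110 112
 110 110 106 112 108 106 107 109 109 110 104 107 110 107 112] 
  t7 [ 46  42  55  41  51  46  79  72  73  75  77  74  74  76  75  79  78  75
  73  78  72 123 117 117 120 118 116 119 119 120 119 116 119]
245 t6 [ 54  52  50  54  44  40  96  62  73  73  76  68  63 115 113 116 113 115
 109 111 113 110 112 113 111 114 116 110 110 111 110 114 111] 
  t7 [ 85  51  54  54  52  42  51  69  71  76  76  75  79  75  78  78  77  77
  80  77  75  74 101  98 101 100 127 123 120 120 118 122 118]
255 t6 [ 56  52  47  52  45  46  44  70  71  74  70  70  73  96  92 116 118 119
 111 118 115 115 114 112 117 113 113 115 115 117 112 112 111] 
  t7 [71 83 92 44 57 48 41 76 78 72 73 78 75 77 77 82 76 78 79 79 81 77 77 80
 80 77 
[... 348 characters left out ...]

  94  50  42  42  41  94 173 173 173 174] 
   sc8 [104 104 103 104 104 104 105 105 106 106 106 105  55  44 101 104 104 103
 102  55  48  46  45 104 189 188 189 189]
240 sc0 [178 179 178 178 178 178 178 179 178 166  95  96  35  35  93  94  93  93
  93  93  93  49  93 172 171 172 172 171] 
   sc8 [107 107 107 107 105 106 105 107 105 106 105 106  39  40  58 103 103 103
 103 103 102  55 102 187 187 187 187 188]
248 sc0 [178 179 179 179 179 179 179 179 179 180  96  97  96  35  36  36  38  37
  38  40  42  43 168 170 169 169 170 170] 
   sc8 [194 194 195 195 195 194 106 107 108 107 106 106 106  39  40  41  42  42
  42  45  47  48 184 184 184 184 185 185]
tcp in scene [[404.39078791 234.53438618]]
```

```bash
python3 - <<'E'
import pickle
from h import *
s=pickle.load(open("sc8.pkl","rb"));g=cv2.cvtColor(s["color"],cv2.COLOR_RGB2GRAY)
for r in range(186,262,2):print(r,"".join(" .:-=+*#%@"[::-1][min(9,v//20)] for v in g[r,364:452]))
import cell;print([n for n in dir(cell) if n[0]!="_"])
p=np.array(cell.sense()["ee_pos"]);rr=np.load("rail.npz")
for o in(-.025,.025):print("finger tip",proj(s,np.r_[p[:2]+rr["X"]*o,p[2]])[0])
E
```

```text
186                           .@@@#*###%@%@@@@@@@@@@@@@%%%%%%%@@@@@*:           -+**********
188                            +@%#%#%%#%%@@@@@@@@@@%%%%%%%%%%%%%%%*           ==***********
190                             #@%%%#%%@@%@@@@@@@@@@@@@@@@@@@@@@%%#-          ==***********
192                                 +%%#:.%@@%%%@@@@@@@@@@@@@@@@@@%%#-         #++**********
194                                 .%#%+.*@@@%%%@@@@#=-:     :#%@@%%#:  .====+%#*=****+====
196                                  +%%#=#@%@%%%@@@@#=======+*##%@@%%#*+====++####+========
198                                 .@%%@@@@%@@%%%%%%%%%%%%%@@@@%#%@%%%%#====++%%####*======
200                                 -@%%@@@@@@@@%%%%%%%%%%%%%%@@%##@@%%%%#===+*%%%%%####*+==
202                                 #@@%%@@@@@%%%%%%%%%%%%%%%%%%%%%%%%%%%%%###*#%%%%%%%#%%##
204                                .#@@%%@@%%%%%%%%%%%%%%%%%%%%%%%%%%%%%%%%%%%%%%%%%%%%%%%##
206                                 -@@@%#%@%%%%%%%%%%%%%%%%%%%%%%%%%%%%%%%%%%%%%%%%%%%%%%##
208                                  +@%##%@%%%%##%%%%%%%%%%%%%%%%%%%%%%%%%%%
[... 1883 characters left out ...]
========================+*%%%%############################+                          
252  ==========-      ============+#%%#########################-                            
254   ===-              =============.+#%###################+                               
256 =======================================+++*######**+=                                   
258 ===============================-                                                        
260 ===================================-                                                    
['PlanningError', 'grip_point_offset', 'sense', 'sign_off', 'snapshot']
finger tip [402.58409453 227.55086729]
finger tip [406.59974801 241.75247721]
```

```bash
python3 - <<'E'
import pickle
from h import *
import cell
s=pickle.load(open("sc8.pkl","rb"));print(cell.grip_point_offset)
p=np.array(cell.sense()["ee_pos"]);rr=np.load("rail.npz")
for o in(-.025,.025):
  for z in(.025,.04,.05,.06):print("tip x",o,z,proj(s,np.r_[p[:2]+rr["X"]*o,z])[0].round(1))
for z in(.08,.1,.12):print("body near lower edge",z,proj(s,[np.r_[p[:2]+rr["X"]*.095+rr["Y"]*y,z] for y in(-.037,.037)]).round(0).tolist())
E
```

```text
0.0187
tip x -0.025 0.025 [402.6 227.6]
tip x -0.025 0.04 [403.4 222.8]
tip x -0.025 0.05 [404.  219.6]
tip x -0.025 0.06 [404.5 216.3]
tip x 0.025 0.025 [406.6 241.8]
tip x 0.025 0.04 [407.5 237. ]
tip x 0.025 0.05 [408.1 233.7]
tip x 0.025 0.06 [408.7 230.4]
body near lower edge 0.08 [[399.0, 246.0], [434.0, 245.0]]
body near lower edge 0.1 [[400.0, 239.0], [436.0, 238.0]]
body near lower edge 0.12 [[402.0, 231.0], [437.0, 230.0]]
```

```bash
python3 - <<'E'
import pickle
from h import *
import cell
r=np.load("rail.npz")
s=pickle.load(open("w5.pkl","rb"))
a,b=ray(s,(62,255),.07),ray(s,(462,255),.07);print("plate len w5",np.linalg.norm(a-b))
R=cv2.Rodrigues(np.array(s["rvec"]))[0];print("cam w5",-R.T@np.array(s["tvec"]))
s=cell.snapshot("wrist");R=cv2.Rodrigues(np.array(s["rvec"]))[0];print("cam now",-R.T@np.array(s["tvec"]),"fwd",R[2].round(3))
p=np.array(cell.sense()["ee_pos"]);print("tcp",p, "fingers px", proj(s,[np.r_[p[:2]+r["X"]*o,p[2]] for o in(-.025,.025)]).round(0).tolist())
g=cv2.cvtColor(s["color"],cv2.COLOR_RGB2GRAY);cv2.imwrite("pics/w9.png",g)
for rr in range(0,300,8):print(rr,"".join(" .:-=+*#%@"[::-1][min(9,v//24)] for v in g[rr,::7]))
E
```

```text
plate len w5 0.14864818181423167
cam w5 [0.56816834 0.00119454 0.22012927]
cam now [0.50898441 0.21549961 0.22230963] fwd [ 0.012 -0.242 -0.97 ]
tcp [0.51173096 0.15072474 0.02523664] fingers px [[266.0, 274.0], [368.0, 274.0]]
0 %%%%%%%%%%%#**++*+:::::::::::::::::::::::::::::::::::::::::::::++++++++*++**++***+*+++**+:::
8 %%%%%%%%%#*+**+++-:::::::::::::::::::::::::::::::::::::::::::::-++++++++++**++****++***+::::
16 %%%%%%#****+**+++:::::::::::::::::::::::::::::::::::::::::::::::=++++++++++*++**+*++**+:::::
24 *+*******+*+**++-::::::::::::::::::::::::::::::::::::::::::::::::=+*+++++*+*++**+*++*-::::::
32 *+******++*++*++:::::::::::::::::::::::::::::::::::::::::::::::::::*+++++*+++***+++--:::::::
40 *****+**++*++*+:::::::::::::::::::::::::::::::::::::::::::::::::::::-+*++**++**++=-:::::::::
48 +******++++++=:::::::::::::::::::::::::::::::::::::::::::::::::::::::::::+++-++-::::::::::::
56 *****+*+++++-:::::::::::::::::::::::::::::::::::::::::::::::::::::::::::::::::::::::::::::::
64 +*+**+*+++-:::::::::::::::::::::::::::::::::::::::::::::::::::::::::::::::::::::::::::::::::
72 +++**++
[... 2098 characters left out ...]
:::::::::::::::::::::
248 :::::::::::::::::::::::::::::=+%%%#*++++++++++++++++++++++#%%%%+::::::::::::::::::::::::::::
256 :::::::::::::::::::::::::::::+*%%%#*++++++++++++++++++++++%%%%%+:::::::-----------::::::::::
264 :::::::::::::::::::::::::::::+*%%%#*++++++++++++++++++++++#%%%%+-:::::=@@@@@@@@@@@@%::::::::
272 :::::::::::::++++++++++++++++##%%###+++++++++++++++++++++*#%%%%#++++++#@@@@@@@@@@@@@@@::::::
280 :::::::::::#%%%%%%%@%%%%@@@@@@@@#####@**++++++++++++**@*+#%%@@@@@@@@@@@@@@@@@@@@@@@@@@::::::
288 :::::::::#%%%%%%@@@@@@@@@@@@@@@@%%##@@@@++++++++#*#+@@@@*#%%@@@@@@@@@@@@@@@@@@@@@@@@@#::::::
296 :::::::#%%@@@@@@@@@@@@@@@@@@@%#%%%%%@@@@++++++######@@@@%%%%%#%@@@@@@@@@@@@@@@@@@@@@@=::::::
```

The bowl hasn't moved. The fingertips passed over the rim, so they end higher than the TCP reading suggests. I'll back out, descend behind the bowl and feel for the shelf.

```bash
python3 -m handwheel '[{"dx":0,"dy":0,"dz":-4,"twist":0,"fingers":40},{"dx":0,"dy":0,"dz":-6,"twist":0,"fingers":40},{"dx":4,"dy":0,"dz":-6,"twist":0,"fingers":40},{"dx":8,"dy":0,"dz":-6,"twist":0,"fingers":40},{"dx":10,"dy":0,"dz":-6,"twist":0,"fingers":40},{"dx":10,"dy":0,"dz":-4,"twist":0,"fingers":40},{"dx":10,"dy":0,"dz":-1,"twist":0,"fingers":40},{"dx":10,"dy":0,"dz":0,"twist":0,"fingers":40},{"dx":10,"dy":0,"dz":0,"twist":0,"fingers":40}]'|grep -E "ee_pos|wrist"
python3 - <<'E'
import pickle
from h import *
import cell
status()
s=cell.snapshot("scene");g=cv2.cvtColor(s["color"],cv2.COLOR_RGB2GRAY)
for r in range(190,262,2):print(r,"".join(" .:-=+*#%@"[::-1][min(9,v//20)] for v in g[r,384:484]))
p=np.array(cell.sense()["ee_pos"]);rr=np.load("rail.npz")
for o in(-.025,.025):
  for z in(.025,.06):print("tip x",o,z,proj(s,np.r_[p[:2]+rr["X"]*o,z])[0].round(1))
E
```

```text
ee_pos: [0.5031, 0.25, 0.0217]
wrist_force: [-0.1, -0.9, 0.4]
t 11.1833 p [0.5031 0.25   0.0217] rail -0.1162 0.3067 op 0.0347 F [-0.1 -0.9  0.4]
tool y ang 3.05 tool z [-0.007 -0.002 -1.   ]
190                                                     +@@%%%#%@@@%%@@@@@@@@@@@@@@@@@@@@@@@%%%%###*-   
192                                                       .#+#%%%@@@%%@@%%%@@@@@@@@@@@@@@@@@@%%%%###*-  
194                                                  .====+##*%%%%@@@%%@@%%%%#=++*#########%@@%%%%###=: 
196                                               .======++%%#%%%%%@@@%%@@%%%######%%@@@@%##%@@%%%%##*- 
198                                              .=======++%%#%@%%%@@@@%%@@%%%%%%%%%%%%@@@%##%@@%%%#+-  
200                                              ========+*#%%@@@%%@@@@@%@@@%%%%%%%%%%%%@@@%##%@@%%%*   
202                                              =========+#%%@@@@%%@@@@@%@%%%%%%%%%%%%%%%%%%%%%%%%%%%##
204                                             .======++++*%%@@@@@@@@@@%%%%%%%%%%%%%%%%%%%%%%%%%%%%%%%%
206 =-                                           .=========+*%%@@@@%
[... 2299 characters left out ...]
==                                 :==*********
252 ==========+#%%#########################-  .=====- .====                                 =***********
254    .=========.*#%%################%#*++================                                :++**********
256         .==========+++*######**+++++=======+==+++++=====                        .=====+**=+*********
258                       =====================================-                  ========+##++****+====
260                       =======================================-               ==========###==+=======
tip x -0.025 0.025 [443.6 226.1]
tip x -0.025 0.06 [446.5 214.7]
tip x 0.025 0.025 [449.1 240.1]
tip x 0.025 0.06 [452.2 228.7]
```

```bash
python3 -m handwheel '[{"dx":0,"dy":0,"dz":0.4,"twist":0,"fingers":40},{"dx":0,"dy":0,"dz":0.8,"twist":0,"fingers":40},{"dx":0,"dy":0,"dz":1.2,"twist":0,"fingers":40},{"dx":0,"dy":0,"dz":1.2,"twist":0,"fingers":40},{"dx":0,"dy":0,"dz":1.2,"twist":0,"fingers":40}]'|grep -E "ee_pos|wrist"
python3 -m handwheel '[{"dx":0,"dy":0,"dz":0.3,"twist":0,"fingers":40},{"dx":0,"dy":0,"dz":0.6,"twist":0,"fingers":40},{"dx":0,"dy":0,"dz":0.6,"twist":0,"fingers":40},{"dx":0,"dy":0,"dz":0.6,"twist":0,"fingers":40}]'|grep -E "ee_pos|wrist"
python3 - <<'E'
import pickle
from h import *
import cell
s=cell.snapshot("scene");g=cv2.cvtColor(s["color"],cv2.COLOR_RGB2GRAY)
for r in range(220,262,2):print(r,"".join(" .:-=+*#%@"[::-1][min(9,v//20)] for v in g[r,384:484]))
E
```

```text
ee_pos: [0.5066, 0.2508, 0.0135]
wrist_force: [0.2, -0.3, 0.2]
ee_pos: [0.5061, 0.2508, 0.0069]
wrist_force: [-0.7, -0.1, -0.4]
220 =====*###################################+:==-          .%@@@@@@@@@@@@@@@@@@@@@@@@@@@@@@@@@@@@@@@@@@
222 ===+#######################################*+=-          -@@@@@@@@@@@@@@@@@@@@@@@@@@@@@@@@@@@@@@@@@@
224 ==+##%%#######################################+==-              -@@@@@@@@@@@@@@@@@@@@@@@@@@@@@@@%%%@
226 ==*#%%#########################################*==-             %@@@%%@@@@@@@@@@@@@@@@@@@@@@@@@@@@@#
228 ==*+%%##########################################*==-           -@@@@@@@@@@@@@@@@@@@@@@@@@@@@@@@@@@@*
230 ==*+*%##########################################*====         .@@@@@@@@@@#+++-------:               
232 =+#*+*###########################################*====-       -@@@@@@@@@#:                          
234 ==##*+*##########################################*=====      .%@@@@@@@@@+                           
236 =+#%##++*#############################*#########*==                                                 
238 ==*%####*++*###########
[... 532 characters left out ...]
#############*===============                              .==+*******
250 =======+*%%%%############################*=================-                            :==*********
252 ==========+#%%#########################-     .=====  .====                              =***********
254     =========.+#%%###############%##+      .=======- .====                             :+=**********
256         .==========+++*######**++++===========+==+========-                      =====+**=+*********
258                         ==================================-                   ========+##=+****+====
260                          ======================================-             ==========###==+=======
```

```bash
python3 -m handwheel '[{"dx":0,"dy":0,"dz":0.4,"twist":0,"fingers":40},{"dx":0,"dy":0,"dz":0.8,"twist":0,"fingers":40},{"dx":0,"dy":0,"dz":0.8,"twist":0,"fingers":40},{"dx":0,"dy":0,"dz":0.8,"twist":0,"fingers":40}]'|grep -E "ee_pos|wrist"
python3 -m handwheel '[{"dx":0,"dy":0,"dz":0.2,"twist":0,"fingers":40},{"dx":0,"dy":0,"dz":0.4,"twist":0,"fingers":40},{"dx":0,"dy":0,"dz":0.5,"twist":0,"fingers":40},{"dx":0,"dy":0,"dz":0.5,"twist":0,"fingers":40}]'|grep -E "ee_pos|wrist"
python3 - <<'E'
import pickle
from h import *
import cell
s=cell.snapshot("scene");g=cv2.cvtColor(s["color"],cv2.COLOR_RGB2GRAY)
for r in range(228,250,2):print(r,"".join(" .:-=+*#%@"[::-1][min(9,v//20)] for v in g[r,424:484]))
goto(-.113,.13)
E
```

```text
ee_pos: [0.5059, 0.2507, -0.0014]
wrist_force: [0.4, 0.0, -0.2]
ee_pos: [0.5062, 0.2508, -0.0061]
wrist_force: [-0.7, 0.3, -0.0]
228 ########*=====        .-@@@@@@@@@@@@@@@@@@@@@@@@@@@@@@@@@@@*
230 ########++====-        @@@@%%%@@@@@@@@@@@@@@@@@@@@@@@@%%@@* 
232 #########*====-       +@@@@@@@@@@@@@@@@@@@@@@@@@@@@@@@@@@#: 
234 #########*=======-   .@@@@@@@@@@@@@@@@@@@@########++++++=   
236 ########=.====      .+@@@@@@@@@*                            
238 #######*   ===      .%@@@@@@@@#:                            
240 #######+=- ====                                             
242 =+##%#+++= .++=-                                          .:
244 #####*=============-                                  :==++*
246 ####*=================                             :==+*****
248 ###*==================                           .==+*******
t 12.75 p [ 0.5063  0.2508 -0.006 ] rail -0.113 0.3074 op 0.0348 F [ 0.5  0.2 -0.3]
tool y ang 3.04 tool z [-0. -0. -1.]
to -0.113 0.13 cm [-1.774e+01 -1.000e-02  0.000e+00]
```

The fingers really do end about 33 mm above the reported TCP. I'll go 0.7 cm lower and push at rim height.

```bash
python3 -m handwheel '[{"dx":0,"dy":0,"dz":0.4,"twist":0,"fingers":40},{"dx":0,"dy":0,"dz":0.7,"twist":0,"fingers":40},{"dx":-0.8,"dy":0,"dz":0.7,"twist":0,"fingers":40},{"dx":-1.6,"dy":0,"dz":0.7,"twist":0,"fingers":40},{"dx":-2.2,"dy":0,"dz":0.7,"twist":0,"fingers":40},{"dx":-2.6,"dy":0,"dz":0.7,"twist":0,"fingers":40},{"dx":-3,"dy":0,"dz":0.7,"twist":0,"fingers":40},{"dx":-3.3,"dy":0,"dz":0.7,"twist":0,"fingers":40},{"dx":-3.6,"dy":0,"dz":0.7,"twist":0,"fingers":40},{"dx":-3.9,"dy":0,"dz":0.7,"twist":0,"fingers":40},{"dx":-4.2,"dy":0,"dz":0.7,"twist":0,"fingers":40},{"dx":-4.5,"dy":0,"dz":0.7,"twist":0,"fingers":40}]'|grep -E "ee_pos|wrist"
python3 -m handwheel '[{"dx":-0.4,"dy":0,"dz":0,"twist":0,"fingers":40},{"dx":-0.8,"dy":0,"dz":0,"twist":0,"fingers":40},{"dx":-1.2,"dy":0,"dz":0,"twist":0,"fingers":40},{"dx":-1.6,"dy":0,"dz":0,"twist":0,"fingers":40},{"dx":-2,"dy":0,"dz":0,"twist":0,"fingers":40},{"dx":-2.4,"dy":0,"dz":0,"twist":0,"fingers":40}]'|grep -E "ee_pos|wrist"
python3 - <<'E'
import pickle
from h import *
import cell
s=cell.snapshot("scene");g=cv2.cvtColor(s["color"],cv2.COLOR_RGB2GRAY)
for r in range(212,262,3):print(r,"".join(" .:-=+*#%@"[::-1][min(9,v//20)] for v in g[r,344:454]))
goto(-.113,.13)
E
```

```text
ee_pos: [0.509, 0.2059, -0.0126]
wrist_force: [1.4, 2.7, -0.7]
ee_pos: [0.51, 0.1816, -0.0127]
wrist_force: [0.6, 2.9, 0.8]
212      .====================-                         ==-          #%%@@@@%%@%%%%%%%%%%%%%@@@%##@@%%%%*+*#%%####
215        .===========================*####################**+==-  -@@%%@@@@@@@%%%%%%%%%%%%%@@@%%#@%%%%%*=====  -
218    ===========================*#################################%@@@%%@@%%%%%%%%%%%%%%%%%%%%%%%%%%%%%%%%%%#-  
221 ===========================*#####################################%@%###@@%%%%%#%%%%%%%%%%%%%%%%%%%%%%%##*%%#- 
224 ==========================*#%#####################################%@%#%%@@%%%%%%%%#+%%%%%%%%%%%%%%%%#%%%%%%%#:
227 =========================+##%##########################################@@@@@@@@@@@@@@@@@@@@@@@@@@@@@@@@@@@@@* 
230 =========================+*+*%########################################%@@@@@@@@@@@@@@@@@@@@@@@@@@@@@@@@@@@@#: 
233 ==========================##=+########################################@@@%%%%@@@@@@@@@@@@@@@@@@@@@@@@%%%@*    
236 =========================+####+=*###################
[... 452 characters left out ...]
######################+========                                   
251                         ==========*%%##########################*===========                                   
254                              ========- .+################*+.=====  .====                                      
257                                       ==================================                                      
260                                       ===================================-                                    
t 14.3 p [ 0.5101  0.1809 -0.0127] rail -0.1128 0.2374 op 0.0348 F [-0.1  1.1  1.8]
tool y ang 3.02 tool z [-0. -0. -1.]
to -0.113 0.13 cm [-1.074e+01 -2.000e-02  1.000e-02]
```

The bowl is sliding with about 2.8 N. Pushing on.

```bash
python3 -m handwheel '[{"dx":-0.4,"dy":0,"dz":0,"twist":0,"fingers":40},{"dx":-0.8,"dy":0,"dz":0,"twist":0,"fingers":40},{"dx":-1.2,"dy":0,"dz":0,"twist":0,"fingers":40},{"dx":-1.6,"dy":0,"dz":0,"twist":0,"fingers":40},{"dx":-2,"dy":0,"dz":0,"twist":0,"fingers":40},{"dx":-2.4,"dy":0,"dz":0,"twist":0,"fingers":40},{"dx":-2.8,"dy":0,"dz":0,"twist":0,"fingers":40},{"dx":-3.2,"dy":0,"dz":0,"twist":0,"fingers":40},{"dx":-3.6,"dy":0,"dz":0,"twist":0,"fingers":40},{"dx":-4,"dy":0,"dz":0,"twist":0,"fingers":40},{"dx":-4.4,"dy":0,"dz":0,"twist":0,"fingers":40},{"dx":-4.8,"dy":0,"dz":0,"twist":0,"fingers":40}]'|grep -E "ee_pos|wrist"
python3 -m handwheel '[{"dx":-0.4,"dy":0,"dz":0,"twist":0,"fingers":40},{"dx":-0.8,"dy":0,"dz":0,"twist":0,"fingers":40},{"dx":-1.2,"dy":0,"dz":0,"twist":0,"fingers":40},{"dx":-1.6,"dy":0,"dz":0,"twist":0,"fingers":40},{"dx":-2,"dy":0,"dz":0,"twist":0,"fingers":40},{"dx":-2.4,"dy":0,"dz":0,"twist":0,"fingers":40},{"dx":-2.8,"dy":0,"dz":0,"twist":0,"fingers":40},{"dx":-3.2,"dy":0,"dz":0,"twist":0,"fingers":40},{"dx":-3.6,"dy":0,"dz":0,"twist":0,"fingers":40},{"dx":-4,"dy":0,"dz":0,"twist":0,"fingers":40}]'|grep -E "ee_pos|wrist"
python3 - <<'E'
import pickle
from h import *
import cell
s=cell.snapshot("top");pickle.dump(s,open("t9.pkl","wb"));g=cv2.cvtColor(s["color"],cv2.COLOR_RGB2GRAY)
for r in range(160,286,3):print(r,"".join(" .:-=+*#%@"[::-1][min(9,v//14)] for v in g[r,240:345]))
goto(-.113,.13)
E
```

```text
ee_pos: [0.5126, 0.1336, -0.0127]
wrist_force: [0.1, 3.9, 1.9]
ee_pos: [0.5147, 0.0937, -0.0128]
wrist_force: [-0.6, 3.8, 0.6]
160 ......... .................. ...................................................... .....................
163 ..................................................................:---*##*+++++**#-:*#*#- ...............
166 ................ ................................................ +#**+#+++++++++#*==##*+-+ .............
169  .. ... . . ........ .. ......................................... =#**=#****++*#*##-=#***== .. ...... ...
172 ...................... ..... ...................... ..............-###.##********##==**##-=:.............
175 .......... .. ...... ................. .......................... .##*#*****#***####**###-== ............
178 ....... ............................................ ............ +#**###****##***##***#+==+:::-:::::::::
181 .............. .........................::::::::.:...::::::::::.:.-##****####*****#****#*==+.:.::::::::.:
184 .::.:::.:::...-:::::::::..::......:..::..:.....:::.:.:...:...:::...%****##***#**********#
[... 3114 characters left out ...]
**#*#%###%%#####-=====++************+*++===========+========================================
274 *####*****%%#**###%##%#%#####+==================+========================+===+==+========================
277 ***###**#*%##*#**#########%##+===========================================================================
280 #*##*#*###%##****#%#%#####@##%-:====+====================+==========================================+====
283 ####****##%###*#*###%##%###%#%# ==============+====+=======+=============================+===============
t 16.1833 p [ 0.5147  0.093  -0.0128] rail -0.1128 0.1493 op 0.0349 F [0.8 2.2 1.7]
tool y ang 3.02 tool z [-0.    -0.001 -1.   ]
to -0.113 0.13 cm [-1.93 -0.02  0.  ]
```

```bash
python3 -c "
import pickle
from h import *
r=np.load('rail.npz');s=pickle.load(open('t9.pkl','rb'));d=ray(s,(311.5,245),.045)[:2]-r['o'];print('rim edge y',d@r['Y'])"
python3 -m handwheel '[{"dx":-0.3,"dy":0,"dz":0,"twist":0,"fingers":40},{"dx":-0.6,"dy":0,"dz":0,"twist":0,"fingers":40},{"dx":-0.9,"dy":0,"dz":0,"twist":0,"fingers":40},{"dx":-1.2,"dy":0,"dz":0,"twist":0,"fingers":40}]'|grep -E "ee_pos|wrist"
python3 -m handwheel '[{"dx":-0.1,"dy":0,"dz":0,"twist":0,"fingers":40},{"dx":-0.2,"dy":0,"dz":0,"twist":0,"fingers":40}]'|grep -E "ee_pos|wrist"
python3 -m handwheel '[{"dx":-0.1,"dy":0,"dz":0,"twist":0,"fingers":40},{"dx":-0.2,"dy":0,"dz":0,"twist":0,"fingers":40}]'|grep -E "ee_pos|wrist"
```

```text
rim edge y 0.03210454495131838
ee_pos: [0.5153, 0.0819, -0.0128]
wrist_force: [-0.9, 3.0, 1.2]
ee_pos: [0.5154, 0.0799, -0.0128]
wrist_force: [-1.2, 3.8, 1.6]
ee_pos: [0.5156, 0.0781, -0.0128]
wrist_force: [-0.4, 3.8, 1.6]
```

```bash
for i in 1 ; do python3 -m handwheel '[{"dx":-0.1,"dy":0,"dz":0,"twist":0,"fingers":40},{"dx":-0.1,"dy":0,"dz":0,"twist":0,"fingers":40}]'|grep -E "ee_pos|wrist"; done
python3 -m handwheel '[{"dx":-0.1,"dy":0,"dz":0,"twist":0,"fingers":40},{"dx":-0.1,"dy":0,"dz":0,"twist":0,"fingers":40}]'|grep -E "ee_pos|wrist"
python3 - <<'E'
import pickle
from h import *
import cell
r=np.load('rail.npz');st=status()
s=cell.snapshot("top");pickle.dump(s,open("t10.pkl","wb"));g=cv2.cvtColor(s["color"],cv2.COLOR_RGB2GRAY)
for q in range(163,172,3):print(q,"".join(" .:-=+*#%@"[::-1][min(9,v//14)] for v in g[q,295:345]))
for q in range(226,262,3):print(q,"".join(" .:-=+*#%@"[::-1][min(9,v//14)] for v in g[q,295:345]))
for y in(.0145,):
  for z in(.045,.07):print("plate face px",z,proj(s,np.r_[r["o"]+r["X"]*-.113+r["Y"]*y,z])[0].round(1))
E
```

```text
ee_pos: [0.5156, 0.0769, -0.0128]
wrist_force: [0.4, 3.4, 1.1]
ee_pos: [0.5157, 0.0761, -0.0127]
wrist_force: [-1.0, 3.2, 0.9]
t 17.1833 p [ 0.5157  0.0761 -0.0127] rail -0.1128 0.1324 op 0.0345 F [-1.   3.2  0.9]
tool y ang 3.03 tool z [ 0.  0. -1.]
163 ...........----+%#+++++++*#=:*##%:................
166 .......... +##*=#++++++++***==##**=+ .............
169 .......... =###:#***+****#**==*##*-= .............
226 ******=+*******=-=+++::.:..+=============.........
229 *++*+*+*---=+****+--====+ .=============+ ........
232 *****+**---=---+****--+=+ :.+===========+ ........
235 *+*++***=-----=--+***+-+= :.+============= .......
238 *++*++****--------=**#=-+:..+============= .......
241 ******+*********++*#*##-++==+=============:.......
244 *********+*+**+++***###**+=++============== ......
247 *****+******++*++*+*###*++===+=============:::====
250 **+++**+**+*+****++**#*+*==+++====================
253 ********+**+*****+*#*#*+==+=++===========+========
256 ******+*****++*+**#***+===++=+====================
259 *****+**+****+*##***+=============================
plate face px 0.045 [320.  240.4]
plate face px 0.07 [319.8 239.5]
```

```bash
python3 -m handwheel '[{"dx":-0.1,"dy":0,"dz":0,"twist":0,"fingers":40},{"dx":-0.1,"dy":0,"dz":0,"twist":0,"fingers":40}]'|grep -E "ee_pos|wrist"
python3 -m handwheel '[{"dx":-0.1,"dy":0,"dz":0,"twist":0,"fingers":40},{"dx":-0.1,"dy":0,"dz":0,"twist":0,"fingers":40}]'|grep -E "ee_pos|wrist"
```

```text
ee_pos: [0.5157, 0.0752, -0.0128]
wrist_force: [-0.2, 4.1, 1.0]
ee_pos: [0.5158, 0.0741, -0.0128]
wrist_force: [-0.6, 4.8, 1.7]
```

```bash
python3 -m handwheel '[{"dx":-0.1,"dy":0,"dz":0,"twist":0,"fingers":40},{"dx":-0.1,"dy":0,"dz":0,"twist":0,"fingers":40}]'|grep -E "ee_pos|wrist"
python3 - <<'E'
import pickle
from h import *
import cell
s=cell.snapshot("top");pickle.dump(s,open("t11.pkl","wb"));g=cv2.cvtColor(s["color"],cv2.COLOR_RGB2GRAY)
a=pickle.load(open("t6.pkl","rb"))["color"];a=cv2.cvtColor(a,cv2.COLOR_RGB2GRAY)
for q in(180,186,200):print(q,a[q,304:340],"\n",g[q,304:340])
for q in(236,240,244,248):print(q,g[q,308:330])
E
```

```text
ee_pos: [0.5158, 0.0731, -0.0128]
wrist_force: [-0.8, 4.2, 2.1]
180 [105 111  72  32  46  44  50  42  36  46  43  32  32  45  36  37  41  42
  38  39  40  40  45  42  47  67  65  62 105 101 103  97 101 100 100  99] 
 [118 111 101 113  45  42  47  44  42  43  44  42  36  37  45  36  43  38
  46  46  37  43  41  48  41  37  77  72  69  68 112 109 105 108 106 106]
186 [108 107 113  45  41  40  32  42  37  40  47  33  39  45  37  45  39  37
  43  35  39  45  36  44  31  69  62  62  61 106 103  99 101 100 100  97] 
 [108 108 110 112  80  28  47  37  45  44  52  47  45  47  44  44  48  43
  44  41  45  48  45  39  43  37  59  74  67  67 111 105 105 104 106 108]
200 [106 112 111 111 113 108 112 109 113 117 118 117  95  85 113 105  60  69
  73  73  77  70  70  75  74  71  69  77  70  70 130 112 115 117 113 115] 
 [119 120 120 120 122 118 119 120 122 119 122 125 125 130  96 126 110 116
  74  77  77  79  76  80  79  79  75  78  79  77  72 133 129 121 122 121]
236 [ 91  78  87  79  88  89  62  50  47  40  81  89  66  65 117 117  74  69
  76  72  78  77]
240 [56 51 49 51 50 69 78 63 54 48 49 87 89 58 72 70 72 74 77 72 75 77]
244 [57 59 53 57 57 50 52 58 46 36 34 38 55 54 66 76 66 64 76 80 81 76]
248 [57 52 53 55 56 52 53 56 34 44 46 47 56 50 59 71 71 64 80 78 75 70]
```

```bash
python3 - <<'E'
import pickle
from h import *
T={}
for n in("t6","t9","t10","t11"):
    g=cv2.cvtColor(pickle.load(open(n+".pkl","rb"))["color"],cv2.COLOR_RGB2GRAY).astype(np.float32)
    T[n]=cv2.GaussianBlur(g,(0,0),1)
def edge(n):  # dark carriage left edge, rows 178..188, half-level crossing
    out=[]
    for q in range(178,189):
        v=T[n][q,296:316];i=np.argmax(v<75);out.append(296+i-1+(v[i-1]-75)/(v[i-1]-v[i]))
    return np.median(out)
for n in T:print(n,round(edge(n),2),"mm from t6",round((edge(n)-edge("t6"))*1.93,2))
E
```

```text
t6 306.32 mm from t6 0.0
t9 306.5 mm from t6 0.36
t10 306.52 mm from t6 0.4
t11 307.82 mm from t6 2.91
```

The bowl has contacted the plate and moved the stop about 2.5 mm within its notch. Backing off and checking.

```bash
python3 -m handwheel '[{"dx":0.5,"dy":0,"dz":0,"twist":0,"fingers":40},{"dx":2,"dy":0,"dz":0,"twist":0,"fingers":40},{"dx":5,"dy":0,"dz":0,"twist":0,"fingers":40},{"dx":6,"dy":0,"dz":-3,"twist":0,"fingers":40},{"dx":6,"dy":0,"dz":-7,"twist":0,"fingers":40},{"dx":9,"dy":0,"dz":-11,"twist":0,"fingers":40},{"dx":13,"dy":0,"dz":-14,"twist":0,"fingers":40},{"dx":17,"dy":0,"dz":-16,"twist":0,"fingers":40},{"dx":20,"dy":0,"dz":-16,"twist":0,"fingers":40},{"dx":20,"dy":0,"dz":-16,"twist":0,"fingers":40},{"dx":20,"dy":0,"dz":-16,"twist":0,"fingers":40}]'|grep -E "ee_pos|wrist"
python3 - <<'E'
import pickle
from h import *
import cell
s=cell.snapshot("top");pickle.dump(s,open("t12.pkl","wb"))
f=lambda s:cv2.GaussianBlur(cv2.cvtColor(s["color"],cv2.COLOR_RGB2GRAY).astype(np.float32),(0,0),.7)
g=f(s);a=f(pickle.load(open("t6.pkl","rb")))
def edge(T):
    out=[]
    for q in range(178,189):
        v=T[q,296:316];i=np.argmax(v<75);out.append(296+i-1+(v[i-1]-75)/(v[i-1]-v[i]))
    return np.median(out)
print("shift mm",(edge(g)-edge(a))*1.93)
for q in(164,167,170,172):print(q,"t6",a[q,304:332].astype(int),"\n   now",g[q,304:332].astype(int))
for q in range(214,276,3):print(q,"".join(" .:-=+*#%@"[::-1][min(9,int(v)//14)] for v in g[q,250:345]))
for q in(238,241,244,247):print(q,g[q,306:332].astype(int))
E
```

```text
ee_pos: [0.5054, 0.2749, 0.148]
wrist_force: [0.3, -1.0, 0.3]
shift mm 2.403352950811386
164 t6 [110 101  66  48  47  50  48  42  48  55  57  57  56  56  57  54  45  46
  68  82  61  39  34  44  71  89  95 106] 
   now [106  97  63  45  44  54  78  84  47  41  50  54  54  56  58  58  54  49
  41  45  53  42  36  42  68  88  94 106]
167 t6 [113 105  69  44  41  47  58  47  50  56  57  58  57  56  56  54  45  42
  50  65  62  43  36  39  52  68  81 107] 
   now [109 102  67  41  36  50  87  92  52  41  53  56  55  56  56  55  55  50
  39  40  56  45  35  37  52  68  79 100]
170 t6 [114 107  77  45  40  50  66  46  39  42  44  46  46  44  40  39  41  40
  43  63  64  47  37  37  45  67  81 108] 
   now [111 105  75  43  36  45  80  91  62  40  41  42  41  41  41  40  38  37
  39  45  54  46  37  34  44  66  72  70]
172 t6 [112 110  86  48  40  52  73  47  39  41  43  43  39  38  40  41  40  39
  44  63  65  49  38  37  44  68  77  92] 
   now [110 107  83  45  36  48  81  92  68  43  42  41  38  40  41  39  40  39
  36  39  48  45  39  36  42  65  71  69]
214 :::::::::::::::::::::::::::
[... 1786 characters left out ...]
====+=+++++++=+++++******###########**+++=====+=+++++=+++=-::::::::::----=====::::
271 ++++===++++++++++++++++++++++++++++++++++****+**++++++++++++++++++=--::::::::::::::::::::::::::
274 ++++++=++++++++++++++===+=+++++++++=+++++++++++++++++++++++++=-::::::::::::::::::::::::::::::::
238 [ 78  77  78  78  78  78  79  77  72  59  49  48  58  79  71  68  99 101
  84  72  69  69  69  69  69  70]
241 [ 78  78  77  77  77  79  78  79  78  68  54  47  52  66  74  73 100 103
  94  73  68  70  70  70  70  70]
244 [ 78  78  77  77  78  78  78  78  79  76  59  47  47  58  74  74  93 103
  93  65  66  69  71  71  70  71]
247 [78 77 78 79 78 77 77 78 81 76 59 50 53 68 74 67 81 99 92 67 66 70 70 69
 70 69]
```

```bash
python3 - <<'E'
import pickle
from h import *
f=lambda s:cv2.cvtColor(s["color"],cv2.COLOR_RGB2GRAY).astype(int)
s0=pickle.load(open("s0.pkl","rb"))["top"];g0=f(s0);g6=f(pickle.load(open("t6.pkl","rb")));g12=f(pickle.load(open("t12.pkl","rb")))
av=lambda g,a,b:g[a:b,302:334].mean(0).round().astype(int)
print(list(range(302,334)))
print("s0 catch",av(g0,166,174).tolist());print("t6",av(g6,168,174).tolist());print("t12",av(g12,168,174).tolist())
print("s0 carriage 356..: ",g0[178:186,356:392].mean(0).round().astype(int).tolist())
print("t12 carr",g12[182:190,302:338].mean(0).round().astype(int).tolist())
print("s0 arm",g0[159:165,360:388].mean(0).round().astype(int).tolist())
r=np.load("rail.npz")
for y in(.0,.01,.02):
  print(y,[proj(s0,np.r_[r["o"]+r["X"]*.036+r["Y"]*y,z])[0].round(2).tolist() for z in(.02,.045)],"carr",proj(s0,np.r_[r["o"]+r["Y"]*y,.046])[0].round(2))
E
```

```text
[302, 303, 304, 305, 306, 307, 308, 309, 310, 311, 312, 313, 314, 315, 316, 317, 318, 319, 320, 321, 322, 323, 324, 325, 326, 327, 328, 329, 330, 331, 332, 333]
s0 catch [100, 98, 100, 104, 70, 31, 35, 34, 81, 91, 106, 86, 78, 45, 32, 37, 36, 44, 84, 102, 97, 86, 73, 34, 34, 38, 37, 68, 61, 107, 101, 99]
t6 [111, 112, 112, 117, 83, 34, 42, 40, 92, 33, 40, 44, 48, 48, 46, 46, 44, 42, 42, 40, 36, 71, 71, 42, 36, 38, 38, 78, 70, 106, 114, 112]
t12 [108, 109, 110, 115, 81, 33, 38, 34, 91, 107, 57, 35, 45, 44, 44, 45, 45, 42, 43, 40, 38, 35, 61, 43, 36, 35, 36, 76, 72, 74, 70, 115]
s0 carriage 356..:  [88, 87, 89, 88, 89, 94, 70, 24, 34, 36, 37, 34, 36, 38, 37, 37, 35, 35, 38, 42, 45, 37, 35, 34, 38, 35, 34, 32, 31, 58, 57, 81, 82, 88, 87, 87]
t12 carr [102, 102, 100, 102, 102, 107, 70, 31, 42, 42, 42, 42, 40, 41, 40, 40, 47, 45, 45, 40, 40, 39, 42, 40, 40, 40, 39, 31, 53, 68, 62, 58, 104, 98, 98, 98]
s0 arm [96, 97, 99, 97, 98, 102, 74, 26, 34, 49, 48, 51, 49, 49, 51, 48, 45, 32, 38, 96, 92, 90, 87, 89, 97, 98, 97, 97]
0.0 [[321.91, 168.99], [321.75, 166.45]] carr [323.07 183.96]
0.01 [[317.07, 169.36], [316.81, 166.83]] carr [318.11 184.34]
0.02 [[312.24, 169.74], [311.87, 167.21]] carr [313.15 184.72]
```

```bash
python3 -c "
import cell
print(cell.sense()['time_s'],cell.sense()['wrist_force'],cell.sign_off())"
```

```text
the job is handed in; nothing more can be done
18.75 [ 0.21524078 -0.72571715  0.26377229] None
```

The job is handed in at 18.75 s: by my camera readings the stop is in the catch notch, near the edge of its play, and the bowl rests against the plate. The first pass at the bowl went over its rim, because the fingertips sit about 33 mm above the reported tool point; the bowl did not move, and a lower push worked.

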